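Code a key fob: seat it in the nest and squeeze the reader's trigger

TASK

Take the blue key fob out of the tray and press it fully home in the white coding nest, so that its top is flush with the nest. Then pinch the reader's orange trigger between the fingers, all the way back towards its handle with one finger bearing on the back of the handle, hold it there for half a second and let it spring back; do not pull the trigger before the fob is home. Leave the other fobs, the bottle and the tin standing where they are, and the blue fob flush in the nest.

Things in the scene. Friction and masses are not known exactly. Their poses are not given: they have to be found in the camera images.
- station: Fixed grey base plate 270 x 110 x 10 mm, left or right, yaw to +-0.45 rad. Origin: centre of its underside; +x to the nest end. In its frame (mm): white nest block x 37.5 to 122.5, y +-40, top z 38; black barrel of the reader x -84 to 34, y +-23, z 30 to 70, on two clamps (y +-35, z to 32). The reader is upside down: its handle rises from the barrel.
- nest_mouth (a point): Middle of the nest's rectangular recess at the level of the block's flat top, 38 mm above the table; axes as the station's (x along the recess's long side). Recess 47 x 33 mm (x, y): 1.5 mm clear all round the fob; 2 mm chamfer. Its floor is the brass contact bed.
- contact_bed (a joint): Travel (m) of the brass bed in the recess: 0 = raised, 8 mm below the nest's top; 0.008 = on its stop, 16 mm below, where a fob on it is exactly flush. Starts at 0 to 0.002. No spring: 4 N of friction holds it where it is left, so a fob set in stands up to 8 mm proud until its top is pressed with 6 to 15 N.
- handle: Black pistol handle fixed to the station, leaning 0.42 rad (24 deg) from vertical to station -x. Origin: on its axis at the barrel's top, (-65, 0, 70) mm in the station. z: up along the handle, which ends at z 90 mm; x: to the trigger side, forward and up. 28 x 28 mm: back face at x -14, front at +14. Behind it is free.
- handle_grip (a point): Point on the handle's axis 58 mm up it; axes as the handle's. Straddle handle and trigger along the handle: tool z along -z, closing line along x. A TCP at this height keeps fingertips and gripper body clear of the barrel and handle end. Fully squeezed, handle and trigger span x -14 to +25 mm: their middle is at x +5.5 mm.
- trigger (a joint): Angle (rad) of the orange trigger blade, 22 mm wide, 8 thick, hinged at (21, 0, 0) mm in the handle's frame, reaching 70 mm up before the handle. 0 = at rest, leaning 0.24 off the handle; 0.24 = on its stop, parallel to the handle, front face at handle x 25 mm. Over 0.2 is fully back. Spring: 3 N at the pad to start, 6 N at the stop; grip with 15 to 25 N.
- trigger_pad (a point): Middle of the trigger's front face where a finger should press, 55 mm up the blade from its hinge; it moves with the trigger.
- tray: Fixed grey open tray 280 x 170 x 14 mm (x, y, z), walls 4 mm, floor 4 mm thick. Origin: centre of its underside. It stands on the other side from the station. It holds the three fobs, spaced about 85 mm apart along its x in any order.
- blue_fob: Blue key fob, a loose block 44 x 30 x 16 mm (x, y, z) with a flat top (black buttons are only marks) and a black line round it, 25 to 50 g. Origin: centre of its underside, z up. It fits the nest either way round.
- blue_fob_top (a point): Centre of the blue fob's top face, 16 mm over its underside.
- red_fob: Red fob of the same size, in the tray; leave it. Origin: centre of its underside.
- yellow_fob: Yellow fob of the same size, in the tray; leave it. Origin: centre of its underside.
- spray_bottle: Clear bottle with a green cap, 52 mm across, about 150 mm tall, standing beside the handle on the station's +y side or beyond the nest; leave it. Origin: centre of its underside.
- driver_stand: Fixed wooden block 60 x 40 x 50 mm holding a row of three small screwdrivers upright (handles 16 mm thick, tops at 150 mm), beside the handle on the station's -y side: an obstacle. Origin: centre of its underside.
- tin: Brass-coloured tin, 56 mm across, 70 mm tall, standing beside the handle on the station's +y side or beyond the nest; leave it. Origin: centre of its underside.
Mind the look-alikes: they are no part of the job. Several things look just like the blue_fob: the one meant starts farthest to the robot's right.

How it is judged (in metres and radians):
On the way, in this order (a step that is already met when the one before it is completed fails the run):
1. the blue fob is flush in the nest (z of blue_fob_top in the frame of nest_mouth between -0.004 and 0.002 m and horizontal distance between blue_fob_top and nest_mouth below 0.004 m and angle between blue_fob's own z axis and vertical below 0.1 rad and angle between the x axis of blue_fob and the x axis of nest_mouth, either way round below 0.15 rad), for 0.2 s.
2. the trigger is squeezed fully back against the handle between the fingers, the fob still home, for half a second (all of step 1 and value of joint trigger above 0.2 rad and contact force between the fingers and handle above 1 N), for 0.4 s.
3. the trigger is let go and has sprung back (all of step 1 and value of joint trigger below 0.03 rad), for 0.2 s.
At the end, for the whole second after the job is handed in: Blue fob at rest in the nest: level (0.1 rad), within 4 mm of its middle, aligned either way round (0.15 rad), top 2 mm proud to 4 mm below the nest's top. Trigger sprung back (under 0.03 rad). Other fobs, bottle and tin upright (0.3 rad) within 30 mm of their starts (all of step 3 and linear speed of blue_fob below 0.02 m/s and distance of each of red_fob, yellow_fob, spray_bottle, tin from where it was at the start of the episode below 0.03 m and angle between each of red_fob, yellow_fob, spray_bottle, tin's own z axis and vertical below 0.3 rad); the robot touches nothing.
It fails at once if the trigger is pulled (beyond 0.12 rad) while the blue fob is not flush in the nest (value of joint trigger above 0.12 rad and not (z of blue_fob_top in the frame of nest_mouth between -0.004 and 0.002 m and horizontal distance between blue_fob_top and nest_mouth below 0.004 m and angle between blue_fob's own z axis and vertical below 0.1 rad and angle between the x axis of blue_fob and the x axis of nest_mouth, either way round below 0.15 rad)).
It fails at once if another fob, the bottle or the tin is shoved more than 30 mm or tipped over (distance of any of red_fob, yellow_fob, spray_bottle, tin from where it was at the start of the episode above 0.03 m or angle between any of red_fob, yellow_fob, spray_bottle, tin's own z axis and vertical above 0.5 rad).
It also fails if it takes over 67 s, if anything falls off the work surface, if the arm or the gripper's body presses on something with over 40 N, if the wrist force passes 120 N, or if a joint passes its speed limit or range.

ROBOT

A 6-joint arm with a two-finger parallel gripper is mounted at the origin on the work surface. World frame = base frame: x ahead of the robot, y to its left, z up, the work surface at z = 0. Lengths are in mm, angles in rad, forces in N, time in s.
With the tool pointing down it reaches from about 350 to 975 mm from the base axis. Payload 7.1 kg.
Tool frame: the origin (TCP) lies between the finger pads, 19 mm behind the fingertips; this is the grasp point; z points along the fingers, y is the line along which they close (so a half turn about z gives the same grasp; the last joint's range is limited). The gripper opens to 88 mm and grips with 3 to 60 N. Pads are 20 mm wide; open, the fingers measure 115 mm over their backs; the gripper's body (75 mm by 178 mm) begins 61 mm behind the grasp point.
Start: joints at [-1.186, 0.423, 1.63, -0, 1.089, -0.019], TCP at [245.588, -574.71, 241.375] pointing down, gripper open.
Joint ranges: [-3, 3], [-0.9, 2.11], [0.09, 2.58], [-1.31, 4.45], [0.11, 2.69], [-2.54, 2.54]. Speed limits (rad/s): [2.39, 2.39, 3.01, 3.14, 3.14, 3.14].

INTERFACE

Orientations are given as a rotation vector (axis times angle).
In Python, from workcell import ctrl, optics gives the robot as it stands.
- The arm moves only by the shell command python3 -m jog 'ROWS'. ROWS is JSON, a list of rows, each a list of 7 numbers: the shift along the tool's x, y, z in units of 40 mm (1.0 is 40 mm), then the turn, a rotation vector about the tool's x, y, z in units of 6 degrees (1.0 is 6 degrees), then the opening, from 0 (shut) to 1 (fully open). A call has 1 to 20 rows; each row shifts and turns the commanded pose from where the row before left it, along the tool's axes as they then stand; what a row does not reach is not made up. A row lasts 1/10 s, in which the tool goes at most 50 mm and 8.59 degrees, less where a joint would pass 70% of its speed; a pose out of reach is approached as far as the arm can. A call is refused whole if a number of a shift passes 1 or a number of a turn 1, either way. A call with a gripper value outside its range is refused whole. The fingers move at their own pace and stop on an object; the grip force is fixed at half the most. Time passes only in rows, so rows that do not move let the fingers close. It gives the time, the measured TCP pose, the force, the opening and the grip force at its end, in the units of the state.
- ctrl.get_obs(): the state, without advancing time (a new reading comes with each control period).
- optics.get_image(name): name is "scene" or "side" or "wrist"; returns the picture (420x560x3 uint8, red, green, blue); there is no depth.
- optics.camera_model(name): a dict with "fov_y" (degrees; the focal length in pixels is half the picture's height over the tangent of half this angle, whatever the lens; pixels are square), "cx", "cy" (the principal point, pixels), "k1" (the pictures are not rectified: a ray, as slopes to the right and down, at radius r is drawn at 1 + k1 r^2 times it, then the intrinsics apply), "view" (4x4, takes a point from world to camera coordinates); the wrist camera has in their place "hand_eye" (4x4, takes a point from camera to tool coordinates, whose origin is the TCP and whose axes are the flange's). Camera axes: x right, y up, looking along -z (the intrinsics and any distortion apply to the point x, -y, -z); pixel columns grow to the right and rows downward; lengths in mm; the calibration is good to about 2 mm. A picture is of the moment at which its call begins: read the wrist's pose just before it. camera_model takes no time and is no camera call.
- ctrl.close_job(): hands the job in; it is judged then, once.
Trained networks look in the newest picture that a camera, given by its name, has taken for a name from the list of things; names that differ only in an ending like _2 or _b are one class to them, and where a whole thing is asked for, a point or a joint stands for the part that bears it (a point fixed in the world has none). Each returns a list of dicts, best first, with "conf" (0 to 1); they miss things now and then, are a little off and sometimes report something else, mostly with a low value. They report only what shows in the picture. A call takes as long as a camera call. They do not tell look-alikes from the thing itself.
- optics.masks_of(target, camera): "pixels" (420x560 bool, what is visible of it) and "extent" ([centre column, centre row, width, height] in pixels, round what is visible of it).
The state is a dict: "t": time; "qpos": joint angles; "qvel": joint speeds; "joint_torque": joint torques, N m; "ee_pos": TCP position; "orientation": TCP orientation; "ft_force": force on the tool from outside, world axes, zero at the start; "moment": the same for the moment, N m; "width": finger opening in mm; "grasp_force": force on a finger pad.
Only numpy, scipy, OpenCV 4.12 (cv2) and the standard library are available. Lean on these libraries where they do the work, as an engineer would, in place of code of your own. Each camera call takes 0.05 s, during which the arm holds its last target. There are 200 camera calls.

## Working session

There is one attempt and no reset: what is moved stays moved. The work goes in short steps, Python scripts to look and compute and a shell command to move; the robot and the scene stay as the last step left them, time stands still between calls to the robot, and variables do not carry over. Pictures are saved under pics/ and viewed, at most 10 in all, crops included, and the job is handed in when it is done.

```bash
ls; mkdir -p pics; cat > h.py <<'E'
import numpy as np, cv2
from scipy.spatial.transform import Rotation as R
from workcell import ctrl, optics
def snap(n,f=None):
    im=optics.get_image(n)
    if f: cv2.imwrite('pics/'+f,im[:,:,::-1])
    return im
def cam(n,obs=None):
    m=optics.camera_model(n); f=210/np.tan(np.radians(m['fov_y'])/2)
    if 'view' in m: T=np.linalg.inv(np.array(m['view']))
    else:
        o=obs or ctrl.get_obs(); W=np.eye(4); W[:3,:3]=R.from_rotvec(o['orientation']).as_matrix(); W[:3,3]=o['ee_pos']
        T=W@np.array(m['hand_eye'])
    return m,f,T
def ray(c,px):
    m,f,T=c; d=(np.atleast_2d(px).astype(float)-[m['cx'],m['cy']])/f
    u=d.copy()
    for _ in range(30): u=d/(1+m['k1']*(u**2).sum(1,keepdims=True))
    v=np.c_[u[:,0],-u[:,1],-np.ones(len(u))]
    return T[:3,3],v@T[:3,:3].T
def onz(c,px,z):
    o,v=ray(c,px); return o+v*((z-o[2])/v[:,2])[:,None]
def proj(c,P):
    m,f,T=c; q=(np.atleast_2d(P)-T[:3,3])@T[:3,:3]; u=np.c_[q[:,0],-q[:,1]]/-q[:,2:]
    return u*(1+m['k1']*(u**2).sum(1,keepdims=True))*f+[m['cx'],m['cy']]
E
python3 - <<'E'
from h import *
o=ctrl.get_obs(); print(o)
a=snap('scene','a.png'); b=snap('side','b.png'); c=snap('wrist','c.png')
for n in('scene','side','wrist'):
    print(n,{k:v for k,v in optics.camera_model(n).items()})
    for t in('blue_fob','nest_mouth','handle','trigger','tray','station','spray_bottle','tin'):
        try:
            for r in optics.masks_of(t,n): print(t,round(r['conf'],2),np.round(r['extent']), r['pixels'].sum())
        except Exception as e: print(t,e)
E
```

```text
pics
{'t': 0.0, 'qpos': array([-1.18603387e+00,  4.23881158e-01,  1.63066431e+00, -4.01816027e-06,
        1.08858994e+00, -1.89733754e-02]), 'qvel': array([ 0.00034461,  0.00087038, -0.00092761, -0.00073557,  0.00065441,
       -0.00100534]), 'joint_torque': array([ 1.81372554e-03, -5.44610596e+01, -2.73670167e+01,  6.44923886e-02,
        2.28003185e-02, -1.09407472e-04]), 'ee_pos': array([ 245.37970679, -574.25544201,  240.58659174]), 'orientation': array([-3.07631255e+00, -6.29587109e-01,  4.46030884e-04]), 'ft_force': array([ 0.31027608, -0.23804626,  0.05005779]), 'moment': array([0.02203772, 0.02521254, 0.02352073]), 'grasp_force': 0.0, 'width': 87.79912075638386}
scene {'fov_y': 48.39714770168221, 'cx': 282.2768358902223, 'cy': 207.4789223390444, 'k1': -0.14463313501591143, 'view': array([[-8.03932910e-01,  5.94485624e-01, -1.66948756e-02,
         5.05564948e+02],
       [-4.29813498e-01, -5.61384274e-01,  7.07183182e-01,
         2.08968372e+02],
       [ 4.11037995e-01,  5.75703516e-01,  7.06833239e-01,
        -1.50625001e+03],
       [ 0.00000000e+00,  0.00000000e+00,  0
[... 1431 characters left out ...]
60. 308. 175. 120.] 10159
station 0.69 [349. 194. 115.  71.] 3004
spray_bottle 0.6 [361. 209.  28.  62.] 1250
spray_bottle 0.6 [386. 171.  22.  54.] 534
spray_bottle 0.48 [306. 318.  25.  28.] 474
tin 0.74 [288. 180.  18.  27.] 563
wrist {'fov_y': 67.72304258592071, 'cx': 279.95694565588883, 'cy': 211.3368914185133, 'k1': -0.036284196128249284, 'hand_eye': array([[-8.49677422e-04,  9.53168645e-01,  3.02438114e-01,
         8.26610301e+01],
       [ 9.99999564e-01,  6.93016157e-04,  6.25304064e-04,
        -6.73009430e-01],
       [ 3.86425728e-04,  3.02438513e-01, -9.53168818e-01,
        -1.43336542e+02],
       [ 0.00000000e+00,  0.00000000e+00,  0.00000000e+00,
         1.00000000e+00]])}
```

```bash
python3 - <<'E'
import cv2,numpy as np
a=cv2.imread('pics/a.png');b=cv2.imread('pics/b.png')
cv2.imwrite('pics/a2.png',cv2.resize(a[90:370,190:480],(800,772))[:600] if 0 else cv2.resize(a[80:370,170:520],(720,597)))
cv2.imwrite('pics/b2.png',cv2.resize(b[120:400,90:440],(750,600)))
E
```

```text
(no output)
```

View pics/a2.png

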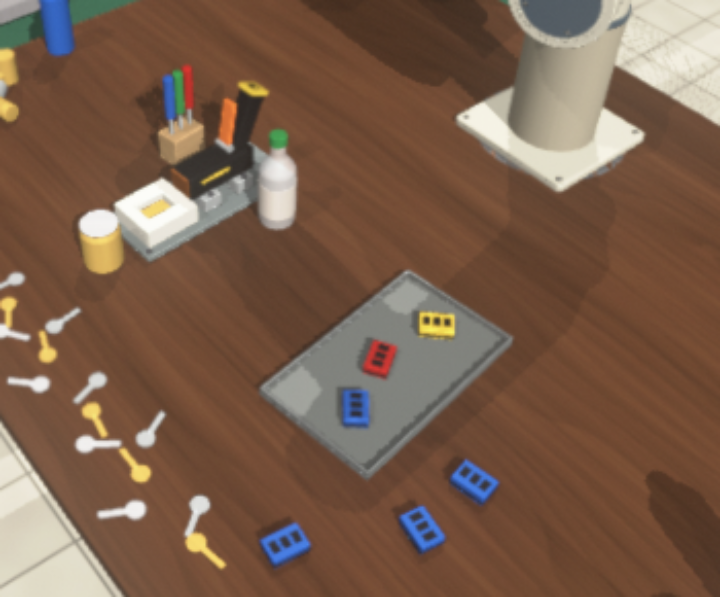

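View pics/b2.png

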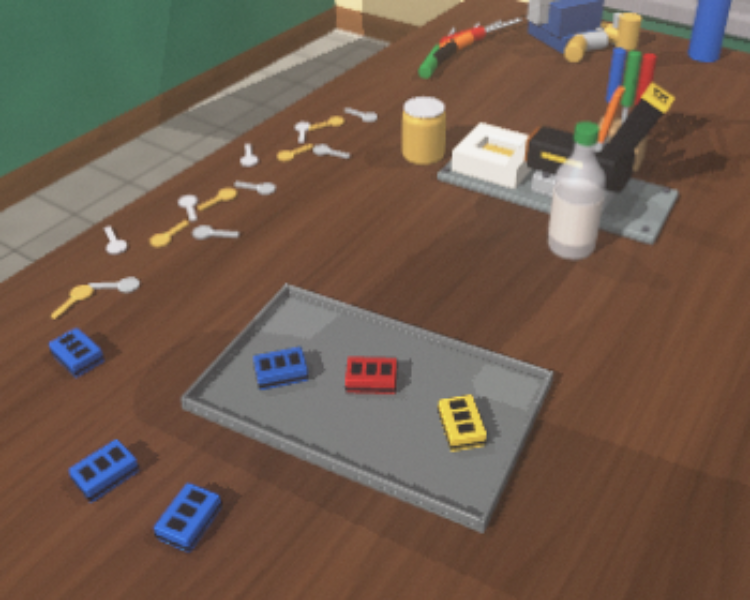

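The scene crop shows a blue, a red and a yellow fob in the tray and three blue look-alikes outside it. The station is at upper left, with the bottle beside the handle on one side, the driver stand on the other and the tin beyond the nest. Next I'll measure positions in both views.

```bash
python3 - <<'E'
from h import *
sc=lambda p:np.array(p)*[350/720,290/597]+[170,80]
sd=lambda p:np.array(p)*[350/750,280/600]+[90,120]
A=cam('scene');B=cam('side')
print('camA',A[2][:3,3],'camB',B[2][:3,3])
print('scene base robot',onz(A,sc([[560,130]]),50))
for n,c,f,P,z in [('tray blue',A,sc,[[356,404]],20),('red',A,sc,[[381,355]],20),('yel',A,sc,[[437,322]],20),('loose',A,sc,[[475,477],[422,525],[285,542]],16),('tray corners',A,sc,[[408,271],[262,389],[366,472],[511,339]],14),
 ('nest top corners',A,sc,[[115,207],[157,180],[197,208],[152,241]],38),('recess',A,sc,[[158,208]],34),('tin top',A,sc,[[100,223]],70),('bottle cap',A,sc,[[279,137]],145),
 ('B blue',B,sd,[[280,362]],20),('red',B,sd,[[372,370]],20),('yel',B,sd,[[463,415]],20),('loose',B,sd,[[76,347],[103,462],[188,510]],16),('corners',B,sd,[[289,288],[552,375],[484,525],[185,402]],14),
 ('nest corners',B,sd,[[455,151],[482,127],[531,137],[506,164]],38),('plate corners',B,sd,[[677,190],[655,238],[438,178]],10),('tintop',B,sd,[[424,108]],70),('cap',B,sd,[[586,128]],148)]:
    print(n,np.round(onz(c,f(P),z)[:,:2]).tolist())
E
```

```text
camA [1115.383709    683.91388904  925.32899596] camB [234.76296612 603.01523948 551.54283577]
scene base robot [[41.51632519 46.10362547 50.        ]]
tray blue [[612.0, 222.0]]
red [[539.0, 186.0]]
yel [[446.0, 189.0]]
loose [[572.0, 376.0], [660.0, 383.0], [788.0, 310.0]]
tray corners [[408.0, 98.0], [682.0, 135.0], [662.0, 296.0], [388.0, 263.0]]
nest top corners [[663.0, -225.0], [584.0, -238.0], [573.0, -153.0], [659.0, -136.0]]
recess [[614.0, -190.0]]
tin top [[712.0, -177.0]]
bottle cap [[472.0, -102.0]]
B blue [[613.0, 223.0]]
red [[539.0, 186.0]]
yel [[447.0, 187.0]]
loose [[785.0, 310.0], [662.0, 382.0], [574.0, 376.0]]
corners [[676.0, 135.0], [406.0, 100.0], [384.0, 265.0], [655.0, 300.0]]
nest corners [[652.0, -152.0], [653.0, -222.0], [590.0, -233.0], [587.0, -159.0]]
plate corners [[407.0, -260.0], [398.0, -152.0], [660.0, -126.0]]
tintop [[710.0, -174.0]]
cap [[476.0, -101.0]]
```

The tray's blue fob is at about (612, 222). That is the smallest y of the four blue fobs, so it is the rightmost, as stated. The station yaw is about 0.1 rad, with the nest near (617, -190). Next I'll estimate yaws and plan the first move.

```bash
cat >> h.py <<'E'
from scipy.linalg import logm,expm
def down(yaw): # tool z down, tool x at heading yaw
    c,s=np.cos(yaw),np.sin(yaw); return np.array([[c,s,0],[s,-c,0],[0,0,-1.]])
def pose(o=None):
    o=o or ctrl.get_obs(); T=np.eye(4); T[:3,:3]=R.from_rotvec(o['orientation']).as_matrix(); T[:3,3]=o['ee_pos']; return T
def plan(p,Rm=None):
    T=pose(); d=T[:3,:3].T@(np.array(p)-T[:3,3])/40
    print('shift units total',np.round(d,3).tolist(),'min rows',np.abs(d).max().round(2), np.round(np.linalg.norm(d)*40/50,2))
    if Rm is not None:
        r=R.from_matrix(T[:3,:3].T@Rm).as_rotvec(degrees=True)/6
        print('then turn units total',np.round(r,3).tolist())
def fitrect(c,mask,z):
    cn=max(cv2.findContours(mask.astype(np.uint8),0,1)[0],key=cv2.contourArea)[:,0]
    w=onz(c,cn,z)[:,:2].astype(np.float32); (ce,wh,a)=cv2.minAreaRect(w)
    if wh[0]<wh[1]: a+=90; wh=wh[::-1]
    return np.round(ce,1),np.round(wh,1),np.round((np.radians(a)+np.pi/2)%np.pi-np.pi/2,3)
E
python3 - <<'E'
from h import *
T=pose(); print(np.round(T[:3,:3],3).tolist())
for n in('scene','side'):
    im=snap(n); c=cam(n)
    for r in optics.masks_of('blue_fob',n): print(n,round(r['conf'],2),fitrect(c,r['pixels'],16))
a=snap('scene'); b=snap('side')
for im,n,lo,hi in [(a,'scene',1,0),(b,'side',1,0)]:
    hsv=cv2.cvtColor(im,cv2.COLOR_RGB2HSV); m=((hsv[...,2]>190)&(hsv[...,1]<60)).astype(np.uint8)
    k,l,s,ce=cv2.connectedComponentsWithStats(m)
    for i in range(1,k):
        if s[i,4]>300: print(n,s[i],fitrect(cam(n),l==i,38))
plan([560,222,140])
E
```

```text
[[0.92, 0.393, 0.0], [0.393, -0.92, 0.0], [0.0, -0.0, -1.0]]
scene 0.85 (array([664.4, 385.2]), array([47.4, 33.1]), np.float64(1.414))
scene 0.82 (array([578.2, 378.5]), array([43.9, 37.5]), np.float64(-1.442))
scene 0.76 (array([789.4, 310.6]), array([45.1, 36.7]), np.float64(-0.189))
scene 0.46 (array([613.8, 221.1]), array([47.9, 27.4]), np.float64(0.756))
side 0.8 (array([780.7, 313.1]), array([61.8, 34.5]), np.float64(-0.165))
side 0.6 (array([612.7, 224.8]), array([45.1, 42.8]), np.float64(0.873))
side 0.56 (array([572.2, 379.7]), array([47.8, 36.2]), np.float64(-1.386))
scene [  392     0   168   173 10042] (array([-510.3, -238.8]), array([1456.5,  627.9]), np.float64(0.734))
scene [ 59  61  27  31 369] (array([  808.6, -1149. ]), array([243.9, 110.2]), np.float64(1.527))
scene [    0   145   231   275 40189] (array([1182.8, -195.6]), array([969.1, 446.8]), np.float64(1.566))
scene [298 153  16  35 428] (array([ 451.4, -124.4]), array([153.4,  44.1]), np.float64(0.91))
scene [226 167  40  33 686] (array([ 620.4, -183.7]), array([106.7,  97.2]), np.float64(-1.543))
scene [ 190  381   70   39 1605] (array([1019.3,  341.1]), array([99.4, 97.3]), np.float64(0.003))
scene [518 386  29  34 711] (array([529.6, 704.1]), array([69.8, 60.8]), np.float64(0.924))
side [524   6  32  20 372] (array([  310.8, -5563.6]), array([2425.6,  310.7]), np.float64(-1.558))
side [ 432   23   65   53 1159] (array([  761.9, -2777. ]), array([2369.3,  479.9]), np.float64(-1.461))
side [299  30  40  69 784] (array([ 1409. , -1670.6]), array([1833.3,  243.2]), np.float64(-1.026))
side [301 177  35  31 680] (array([ 610. , -175.3]), array([122.1,  95.2]), np.float64(-1.504))
side [344 194  24  41 604] (array([ 492.6, -134.2]), array([171.8,  55.7]), np.float64(-1.072))
side [ 516  292   44  105 3063] (array([84.8, 34.8]), array([215.6,  59.3]), np.float64(-1.571))
shift units total [15.055, -15.227, 2.534] min rows 15.23 17.25
```

```bash
python3 -m jog '[[0.98,-0.43,0,0,0,0,1],[0.98,-0.43,0,0,0,0,1],[0.98,-0.43,0,0,0,0,1],[0.98,-0.43,0,0,0,0,1],[0.98,-0.43,0,0,0,0,1],[0.98,-0.43,0,0,0,0,1],[0.98,-0.43,0,0,0,0,1],[0.98,-0.43,0,0,0,0,1],[0.98,-0.43,0,0,0,0,1],[0.98,-0.43,0,0,0,0,1],[0.98,-0.43,0,0,0,0,1],[0.98,-0.43,0,0,0,0,1],[0,0,0,0,0,0,1],[0,0,0,0,0,0,1]]'
python3 - <<'E'
from h import *
o=ctrl.get_obs(); im=snap('wrist','w1.png'); np.save('w1T.npy',cam('wrist',o)[2])
c=cam('wrist',o); print(np.round(onz(c,[[280,210]],38)), proj(c,[[617,-190,38]]))
for t in('nest_mouth','station','handle','trigger','tin','spray_bottle','driver_stand'):
    for r in optics.masks_of(t,'wrist'): print(t,round(r['conf'],2),np.round(r['extent']))
E
```

```text
t: 3.05
ee_pos: [597.2, -199.4, 241.1]
orientation: [3.077, 0.633, -0.001]
ft_force: [-0.4, -0.4, 0.4]
width: 87.7
grasp_force: 0.0
[[ 573. -209.   38.]] [[280.01937729 169.21589257]]
nest_mouth 0.89 [270. 244. 146. 276.]
nest_mouth 0.45 [229. 327.  56. 102.]
nest_mouth 0.37 [307.  76.  61.  61.]
station 0.74 [270. 244. 141. 275.]
station 0.37 [153. 265.  79.  93.]
handle 0.8 [230. 329.  60. 106.]
trigger 0.64 [239. 302.  32.  55.]
tin 0.92 [308.  78.  61.  61.]
tin 0.62 [241. 304.  40.  54.]
spray_bottle 0.56 [155. 265.  82.  92.]
driver_stand 0.58 [327. 316.  51. 119.]
```

View pics/w1.png

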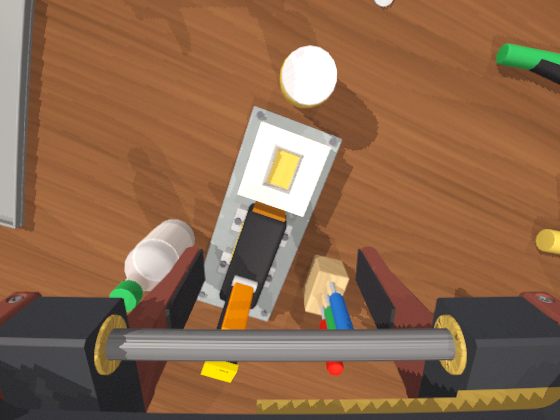

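The wrist view shows the nest with its recess near (284,170), the reader, the orange trigger at (238,300), the handle end at (220,370), the bottle at (160,255), the stand at (327,290) and the tin at (308,77).

```bash
python3 - <<'E'
from h import *
from scipy.optimize import least_squares
im=cv2.imread('pics/w1.png'); m,f,_=cam('wrist'); c=(m,f,np.load('w1T.npy'))
hsv=cv2.cvtColor(im,cv2.COLOR_BGR2HSV); w=((hsv[...,2]>200)&(hsv[...,1]<40)).astype(np.uint8)
k,l,s,ce=cv2.connectedComponentsWithStats(w); i=l[180,250] or l[135,280]; print(s[i])
cs,h=cv2.findContours((l==i).astype(np.uint8),cv2.RETR_CCOMP,1)
for q,hh in zip(cs,h[0]):
    if cv2.contourArea(q)<200: continue
    for z in (38,):
        W=onz(c,q[:,0],z)[:,:2].astype(np.float32); print('hole' if hh[3]>=0 else 'outer',cv2.minAreaRect(W))
print('plate corners',np.round(onz(c,[[255,107],[341,141],[267,319],[201,297]],10)[:,:2],1).tolist())
print('tin',onz(c,[[308,76]],70),'hs')
g=cv2.cvtColor(im,cv2.COLOR_BGR2GRAY)
for z in(38,): print('nest',np.round(onz(c,[[264,121],[331,149],[304,216],[237,192]],z)[:,:2],1).tolist())
cv2.imwrite('pics/w1c.png',cv2.resize(im[90:330,180:400],None,fx=2.5,fy=2.5,interpolation=cv2.INTER_CUBIC))
E
```

```text
[ 237  121  101   96 4707]
outer ((622.2288818359375, -196.18614196777344), (96.6517333984375, 87.9922866821289), 3.3714375495910645)
hole ((616.4291381835938, -192.94862365722656), (46.252010345458984, 32.406925201416016), 2.9702489376068115)
plate corners [[667.0, -137.5], [671.5, -244.6], [409.2, -259.0], [406.2, -161.5]]
tin [[ 713.08258906 -177.19285931   70.        ]] hs
nest [[657.9, -153.8], [659.5, -232.5], [577.5, -237.4], [573.7, -155.2]]
```

View pics/w1c.png

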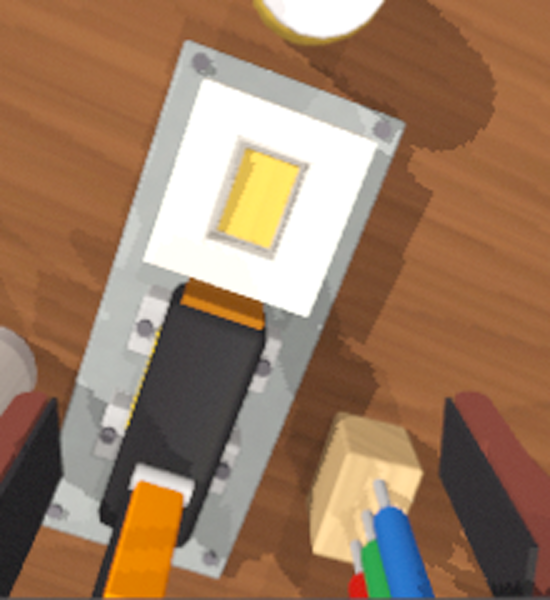

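```bash
python3 -m jog '[[0.45,-0.95,0.22,0,0,0,1],[0.45,-0.95,0.22,0,0,0,1],[0.45,-0.95,0.22,0,0,0,1],[0.45,-0.95,0.22,0,0,0,1],[0.45,-0.95,0.22,0,0,0,1],[0.45,-0.95,0.22,0,0,0,1],[0.45,-0.95,0.22,0,0,0,1],[0.45,-0.95,0.22,0,0,0,1],[0.45,-0.95,0.22,0,0,0,1],[0.45,-0.95,0.22,0,0,0,1],[0,0,0,0,0,-0.95,1],[0,0,0,0,0,-0.95,1],[0,0,0,0,0,-0.95,1],[0,0,0,0,0,-0.95,1],[0,0,0,0,0,0,1],[0,0,0,0,0,0,1]]'
python3 - <<'E'
from h import *
o=ctrl.get_obs(); im=snap('wrist','w2.png'); c=cam('wrist',o)
for r in optics.masks_of('blue_fob','wrist'): print(round(r['conf'],2),np.round(r['extent']),fitrect(c,r['pixels'],20))
hsv=cv2.cvtColor(im,cv2.COLOR_RGB2HSV)
# whole fob incl. line/buttons: bright blue top only
m=((hsv[...,0]>100)&(hsv[...,0]<125)&(hsv[...,1]>130)&(hsv[...,2]>60)).astype(np.uint8)
k,l,s,ce=cv2.connectedComponentsWithStats(m)
for i in range(1,k):
    if s[i,4]>200: print(s[i],fitrect(c,l==i,20))
print(pose().round(3).tolist())
E
```

```text
t: 5.05
ee_pos: [613.4, 219.8, 153.5]
orientation: [-2.894, -1.221, -0.0]
ft_force: [-0.9, 0.8, 0.1]
width: 87.9
grasp_force: 0.0
0.78 [349.   7.  30.  13.] (array([764.7, 299.1]), array([22.6,  9.8]), np.float64(-0.763))
0.77 [126. 109.  68.  60.] (array([578.1, 374. ]), array([47. , 32.6]), np.float64(-1.387))
0.7 [279. 202.  38.  47.] (array([614.6, 224.4]), array([46.5, 30.7]), np.float64(0.852))
0.65 [181.  31.  60.  61.] (array([661.8, 381.1]), array([46.8, 30.7]), np.float64(1.395))
[ 151    0   62   61 1576] (array([661.5, 381.3]), array([45.8, 29.5]), np.float64(1.38))
[  93   80   62   58 1500] (array([577.6, 375.2]), array([45.3, 31. ]), np.float64(-1.391))
[ 262  177   34   50 1146] (array([614.6, 224.5]), array([45.6, 29.4]), np.float64(0.861))
[[0.697, 0.717, 0.0, 613.366], [0.717, -0.697, 0.0, 219.862], [0.0, 0.0, -1.0, 153.444], [0.0, 0.0, 0.0, 1.0]]
```

View pics/w2.png

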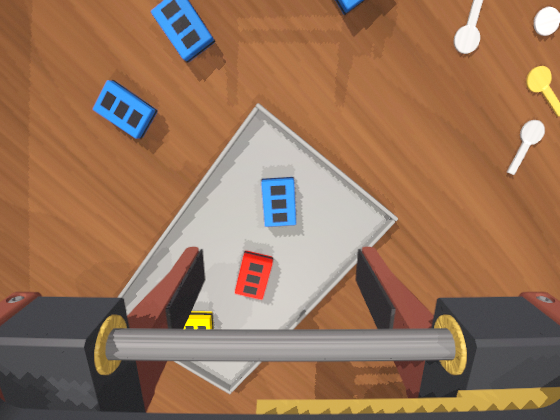

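The tray's blue fob is at px (279,202), clear of the red one at (254,275). I'll align and half descend, then re-measure.

```bash
python3 -m jog '[[0,0,0,0,0,-0.52,0.65],[0.066,-0.057,0.2,0,0,0,0.65],[0,0,0.6,0,0,0,0.65],[0,0,0.7,0,0,0,0.65],[0,0,0.5,0,0,0,0.65],[0,0,0,0,0,0,0.65],[0,0,0,0,0,0,0.65],[0,0,0,0,0,0,0.65]]'
python3 - <<'E'
from h import *
o=ctrl.get_obs(); im=snap('wrist','w3.png'); c=cam('wrist',o)
for r in optics.masks_of('blue_fob','wrist'): print(round(r['conf'],2),np.round(r['extent']),fitrect(c,r['pixels'],20))
hsv=cv2.cvtColor(im,cv2.COLOR_RGB2HSV)
m=((hsv[...,0]>100)&(hsv[...,0]<125)&(hsv[...,1]>130)&(hsv[...,2]>60)).astype(np.uint8)
k,l,s,ce=cv2.connectedComponentsWithStats(m)
for i in range(1,k):
    if s[i,4]>200: print(s[i],fitrect(c,l==i,20))
T=pose(); print(np.arctan2(T[1,0],T[0,0]),T[:3,3])
cv2.imwrite('pics/w3c.png',cv2.resize(im[130:350,180:380,::-1],None,fx=2.7,fy=2.7))
E
```

```text
t: 5.95
ee_pos: [614.1, 223.9, 74.5]
orientation: [2.858, 1.303, 0.003]
ft_force: [0.0, -1.2, -0.1]
width: 57.4
grasp_force: 0.0
0.79 [283. 236.  47.  64.] (array([614.7, 225.1]), array([47. , 29.7]), np.float64(0.855))
0.67 [171.  22.  69.  44.] (array([655., 365.]), array([37.4, 21. ]), np.float64(-0.733))
0.66 [ 79. 101.  96.  89.] (array([579.4, 373.6]), array([49. , 34.2]), np.float64(-1.398))
[ 137    0   67   39 1256] (array([654.9, 366.2]), array([36.9, 19.4]), np.float64(-0.733))
[  32   60   87   83 2944] (array([578.9, 374.7]), array([45.5, 32.5]), np.float64(-1.393))
[ 260  206   44   63 1964] (array([614.9, 224.9]), array([45.5, 29.3]), np.float64(0.855))
0.8557664717063339 [614.12201317 223.86928198  74.72137854]
```

View pics/w3c.png

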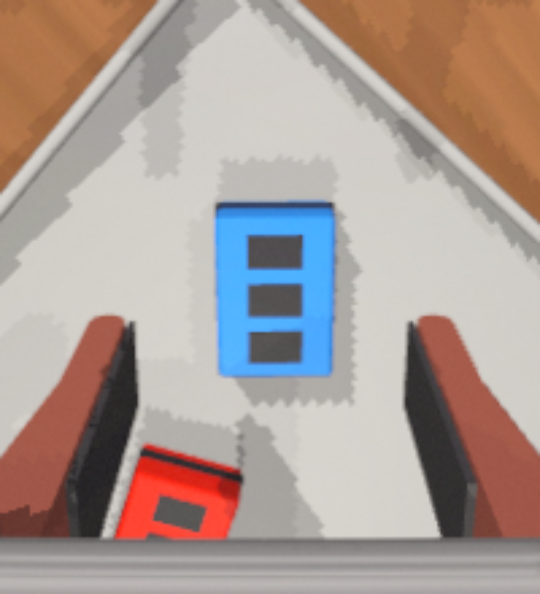

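Yaw is aligned and the fob sits between the fingers, with the red one well behind. Descend and grip its top.

```bash
python3 -m jog '[[0.02,0,0.5,0,0,0,0.65],[0,0,0.4,0,0,0,0.65],[0,0,0.22,0,0,0,0.65],[0,0,0,0,0,0,0.65],[0,0,0,0,0,0,0.65],[0,0,0,0,0,0,0],[0,0,0,0,0,0,0],[0,0,0,0,0,0,0],[0,0,0,0,0,0,0],[0,0,0,0,0,0,0],[0,0,0,0,0,0,0]]'
```

```text
t: 7.15
ee_pos: [614.0, 224.2, 28.9]
orientation: [2.858, 1.304, 0.001]
ft_force: [0.0, -0.2, 3.3]
width: 29.5
grasp_force: 30.0
```

```bash
python3 -m jog '[[0,0,-0.3,0,0,0,0],[0,0,-0.7,0,0,0,0],[0,0,-1,0,0,0,0],[-0.78,0.69,0,0,0,0,0],[-0.78,0.69,0,0,0,0,0],[-0.78,0.69,0,0,0,0,0],[-0.78,0.69,0,0,0,0,0],[-0.78,0.69,0,0,0,0,0],[-0.78,0.69,0,0,0,0,0],[-0.78,0.69,0,0,0,0,0],[-0.78,0.69,0,0,0,0,0],[-0.78,0.69,0,0,0,0,0],[-0.78,0.69,0,0,0,0,0]]'
python3 -m jog '[[0,0,0,0,0,0.96,0],[0,0,0,0,0,0.96,0],[0,0,0,0,0,0.96,0],[0,0,0,0,0,0.96,0],[0,0,0,0,0,0.96,0],[0,0,0,0,0,0.96,0],[0,0,0,0,0,0.96,0],[0,0,0,0,0,0.96,0],[0,0,0,0,0,0,0],[0,0,0,0,0,0,0]]'
python3 - <<'E'
from h import *
o=ctrl.get_obs(); im=snap('wrist','w4.png'); c=cam('wrist',o); np.save('w4T.npy',c[2])
hsv=cv2.cvtColor(im,cv2.COLOR_RGB2HSV); w=((hsv[...,2]>200)&(hsv[...,1]<40)).astype(np.uint8)
cs,h=cv2.findContours(w,cv2.RETR_CCOMP,1)
for q,hh in zip(cs,h[0]):
    if cv2.contourArea(q)>300: print('hole' if hh[3]>=0 else 'outer',cv2.boundingRect(q),cv2.minAreaRect(onz(c,q[:,0],38)[:,:2].astype(np.float32)))
m=((hsv[...,0]>100)&(hsv[...,0]<125)&(hsv[...,1]>130)&(hsv[...,2]>60))
T=pose(); z=T[2,3]-9; print('fob',fitrect(c,m,z)); print(np.arctan2(T[1,0],T[0,0]),T[:3,3],T[:3,2])
cv2.imwrite('pics/w4c.png',im[:,:,::-1])
E
```

```text
t: 8.45
ee_pos: [617.6, -194.1, 109.3]
orientation: [2.858, 1.304, 0.0]
ft_force: [0.9, 0.7, -1.0]
width: 29.7
grasp_force: 30.0
t: 9.45
ee_pos: [617.8, -192.4, 109.0]
orientation: [3.14, 0.086, 0.0]
ft_force: [0.7, 0.0, -1.0]
width: 29.6
grasp_force: 30.0
outer (224, 174, 116, 101) ((620.5795288085938, -193.07203674316406), (77.72953796386719, 80.40959930419922), 3.128688097000122)
outer (218, 33, 93, 100) ((716.6353149414062, -176.25296020507812), (59.52981948852539, 59.063621520996094), 24.819835662841797)
fob (array([ 618.3, -191.7]), array([46.8, 30.4]), np.float64(0.054))
0.0543540211250819 [ 617.80734119 -192.35995938  108.89046541] [ 1.38799675e-04 -3.97929748e-05 -9.99999990e-01]
```

View pics/w4c.png

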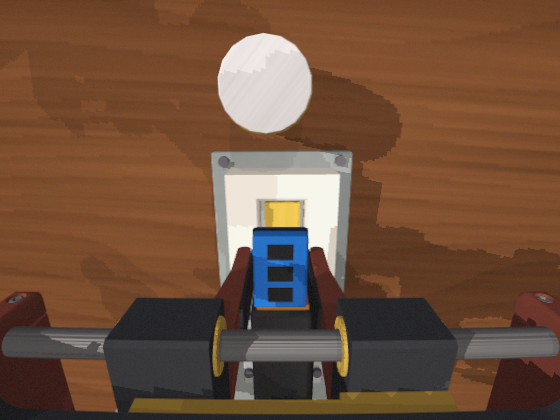

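The fob is held square at px (281,268). The recess shows at (281,215) with matching yaw, and the nest lies about 1 mm towards tool +y. Correct that and insert.

```bash
python3 -m jog '[[-0.005,0.024,0.3,0,0,0,0],[0,0,0.4,0,0,0,0],[0,0,0.3,0,0,0,0],[0,0,0.1,0,0,0,0],[0,0,0.05,0,0,0,0],[0,0,0.05,0,0,0,0],[0,0,0,0,0,0,0]]'
python3 -m jog '[[0,0,0.02,0,0,0,0],[0,0,0.02,0,0,0,0],[0,0,0.01,0,0,0,0],[0,0,0,0,0,0,0],[0,0,0,0,0,0,0]]'
```

```text
t: 10.2
ee_pos: [617.3, -192.9, 60.6]
orientation: [-3.14, -0.082, 0.002]
ft_force: [-2.6, 1.4, 5.7]
width: 29.6
grasp_force: 30.0
t: 10.7
ee_pos: [617.9, -193.0, 59.3]
orientation: [-3.14, -0.082, -0.0]
ft_force: [-1.9, 2.9, 9.7]
width: 29.4
grasp_force: 30.0
```

```bash
python3 -m jog '[[-0.02,-0.015,-0.01,0,0,0,0],[0,0,0,0,0,0,0],[0,0,0,0,0,0,0]]'
python3 -m jog '[[-0.01,-0.01,0.01,0,0,0,0],[0,0,0.01,0,0,0,0],[0,0,0,0,0,0,0],[0,0,0,0,0,0,0]]'
```

```text
t: 11.0
ee_pos: [617.7, -192.9, 59.6]
orientation: [3.14, 0.082, 0.002]
ft_force: [0.4, 1.0, 6.3]
width: 29.6
grasp_force: 30.0
t: 11.4
ee_pos: [617.7, -192.8, 59.4]
orientation: [3.14, 0.082, 0.004]
ft_force: [-0.3, 1.1, 8.6]
width: 29.5
grasp_force: 30.0
```

```bash
python3 - <<'E'
from h import *
o=ctrl.get_obs(); im=snap('wrist'); c=cam('wrist',o)
b=snap('side'); cv2.imwrite('pics/w5.png',np.hstack([cv2.resize(im[140:320,200:360,::-1],(400,450)),cv2.resize(b[160:235,285:350,::-1],(390,450),interpolation=cv2.INTER_CUBIC)]))
print(o['ft_force'],o['ee_pos'],o['width'])
E
```

```text
[-0.27904685  1.09489072  8.58398794] [ 617.73888406 -192.83712059   59.35510634] 29.54285839995906
```

View pics/w5.png

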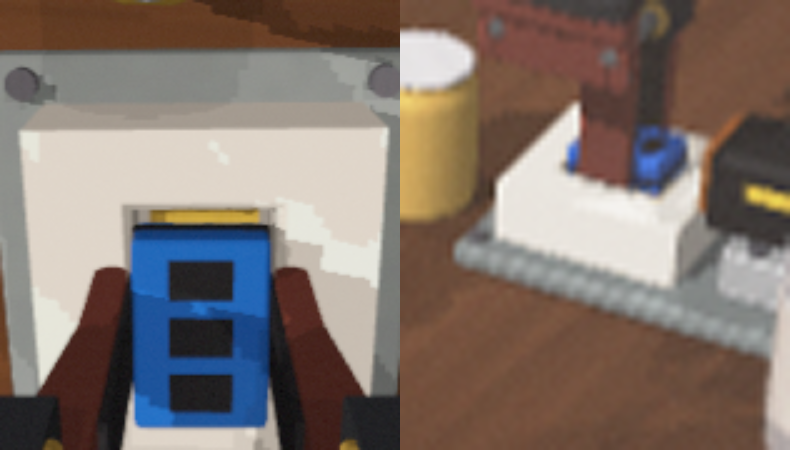

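```bash
python3 - <<'E'
from h import *
o=ctrl.get_obs(); im=snap('wrist'); c=cam('wrist',o); T=pose(); print(T[:3,3])
y=lambda n,r,z,col=280: print(n,r,np.round((T[:3,:3].T@(onz(c,[[col,r]],z)[0]-T[:3,3]))[:2],1))
for r in(191.2,): y('nest far',r,38)
for r in(222,223): y('recess far',r,38)
for z in (49,50,51):
    y('fob far black',230,z); y('fob far blue',232.4,z); y('fob near',310.8,z)
for cl in(252.8,308): y('fob side',300,50,cl)
for cl in(208.5,355): y('nest side',195,38,cl)
for cl in(249.2,310.8): y('recess side',224,38,cl)
for col in(262,280,298): print([tuple(int(v) for v in im[r,col]) for r in range(218,236)])
E
```

```text
[ 617.71095097 -192.88071525   59.34636149]
nest far 191.2 [41.6 -0.5]
recess far 222 [23.9 -0.5]
recess far 223 [23.3 -0.5]
fob far black 230 [23.4 -0.5]
fob far blue 232.4 [22.  -0.5]
fob near 310.8 [-26.3  -0.5]
fob far black 230 [23.8 -0.5]
fob far blue 232.4 [22.4 -0.5]
fob near 310.8 [-25.6  -0.5]
fob far black 230 [24.2 -0.5]
fob far blue 232.4 [22.8 -0.5]
fob near 310.8 [-24.9  -0.5]
fob side 300 [-18.4 -15.9]
fob side 300 [-18.5  15.3]
nest side 195 [ 39.5 -39.4]
nest side 195 [39.5 40.4]
recess side 224 [ 22.8 -17.7]
recess side 224 [22.7 16.7]
[(223, 213, 201), (223, 213, 201), (222, 212, 200), (209, 198, 187), (176, 167, 156), (169, 159, 145), (115, 90, 34), (137, 108, 41), (147, 115, 39), (147, 117, 41), (140, 112, 59), (51, 68, 89), (19, 20, 19), (29, 34, 48), (25, 56, 100), (11, 59, 114), (22, 60, 117), (23, 67, 130)]
[(223, 213, 201), (224, 214, 202), (221, 211, 198), (204, 194, 182), (185, 175, 163), (155, 142, 120), (137, 107, 37), (200, 162, 65), (201, 163, 61), (210, 172, 65), (202, 166, 72), (124, 113, 88), (15, 18, 16), (24, 33, 48), (21, 52, 98), (24, 63, 117), (22, 61, 118), (28, 70, 131)]
[(223, 214, 202), (223, 213, 201), (221, 211, 200), (209, 200, 188), (186, 177, 164), (153, 139, 117), (122, 96, 40), (158, 127, 48), (201, 164, 60), (210, 173, 67), (201, 165, 68), (91, 87, 76), (20, 16, 17), (24, 27, 36), (29, 48, 85), (24, 60, 115), (19, 59, 115), (22, 67, 127)]
```

```bash
python3 -m jog '[[0,0,-0.04,0,0,0,0],[-0.03,0,0,0,0,0,0],[0,0,0.03,0,0,0,0],[0,0,0.02,0,0,0,0],[0,0,0,0,0,0,0],[0,0,0,0,0,0,0]]'
python3 - <<'E'
from h import *
o=ctrl.get_obs(); m0,f,_=cam('wrist')
for n,im in (('w4',cv2.imread('pics/w4.png')[:,:,::-1]),('now',snap('wrist'))):
    hsv=cv2.cvtColor(np.ascontiguousarray(im),cv2.COLOR_RGB2HSV); m=((hsv[...,0]>100)&(hsv[...,0]<125)&(hsv[...,1]>130)&(hsv[...,2]>60))
    m[320:]=0; r,cc=np.nonzero(m); print(n,[np.nonzero(m[:,k])[0][[0,-1]].tolist() for k in(262,280,298)],[np.nonzero(m[k])[0][[0,-1]].tolist() for k in(240,270,300)])
    print([int(im[r,280].sum()) for r in range(180,240)])
E
```

```text
t: 12.15
ee_pos: [616.1, -192.6, 58.7]
orientation: [3.14, 0.081, 0.003]
ft_force: [-0.1, 0.8, 9.1]
width: 29.7
grasp_force: 30.0
w4 [[227, 306], [227, 306], [227, 306]] [[253, 307], [253, 307], [253, 305]]
[727, 727, 727, 727, 728, 727, 727, 727, 728, 728, 727, 725, 728, 728, 726, 727, 727, 720, 683, 637, 525, 290, 402, 510, 528, 529, 535, 529, 532, 531, 530, 532, 528, 530, 530, 528, 533, 534, 531, 531, 532, 531, 530, 529, 530, 529, 520, 224, 108, 88, 121, 230, 241, 245, 245, 251, 318, 346, 346, 352]
now [[232, 310], [232, 310], [232, 310]] [[253, 307], [253, 307], [254, 306]]
[431, 429, 430, 458, 459, 463, 467, 462, 493, 607, 637, 638, 638, 637, 638, 638, 639, 639, 638, 637, 637, 637, 637, 638, 638, 638, 637, 639, 637, 637, 637, 638, 637, 643, 637, 637, 635, 637, 630, 558, 509, 351, 302, 423, 427, 447, 449, 449, 438, 342, 90, 86, 161, 185, 197, 226, 309, 309, 327, 333]
```

```bash
python3 -m jog '[[0,0,0,0,0,0,0.5],[0,0,0,0,0,0,0.5],[0,0,0,0,0,0,0.5],[0,0,0,0,0,0,0.5],[0,0,-0.5,0,0,0,0.5],[0,0,-0.7,0,0,0,0.5],[0,0,-0.3,0,0,0,1],[0,0,0,0,0,0,1],[0,0,0,0,0,0,1]]'
python3 - <<'E'
from h import *
o=ctrl.get_obs(); im=snap('wrist','w6.png'); c=cam('wrist',o); T=pose(); print(T[:3,3])
hsv=cv2.cvtColor(im,cv2.COLOR_RGB2HSV); m=((hsv[...,0]>100)&(hsv[...,0]<125)&(hsv[...,1]>130)&(hsv[...,2]>60)); m[330:]=0
for z in(38,42,46,50): print(z,fitrect(c,m,z))
cv2.imwrite('pics/w6c.png',cv2.resize(im[170:330,190:370,::-1],None,fx=3.6,fy=3.6,interpolation=cv2.INTER_CUBIC))
E
```

```text
t: 13.1
ee_pos: [614.9, -192.4, 117.2]
orientation: [-3.14, -0.082, 0.001]
ft_force: [0.2, -0.4, -0.9]
width: 64.7
grasp_force: 0.0
[ 614.52831679 -192.25120356  116.72815399]
38 (array([ 611.4, -192.5]), array([48. , 30.6]), np.float64(0.051))
42 (array([ 613. , -192.4]), array([47.2, 30. ]), np.float64(0.051))
46 (array([ 614.5, -192.3]), array([46.3, 29.5]), np.float64(0.051))
50 (array([ 616.1, -192.2]), array([45.4, 28.9]), np.float64(0.051))
```

View pics/w6c.png

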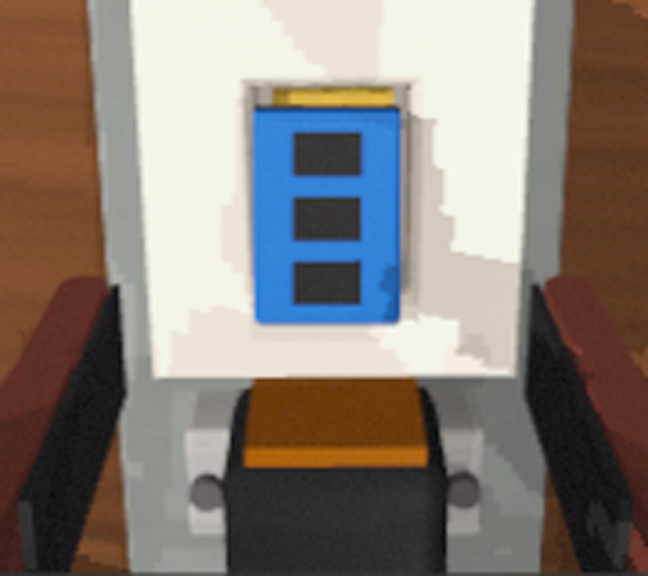

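The fob sits in or on the recess, blue top at crop rows 106–323, with brass showing at its far end. I'll quantify this.

```bash
python3 - <<'E'
from h import *
o=ctrl.get_obs(); im=snap('wrist'); c=cam('wrist',o); T=pose(); M=np.eye(4)
g=im.astype(int).sum(2)
y=lambda r,z,col=281: np.round((T[:3,:3].T@(onz(c,[[col,r]],z)[0]-T[:3,3]))[:2],1)
print('nest near',y(275,38),'recess far chamfer',y(192.2,38),'side chamfer end',y(251,38,303))
for z in(38,44,46,50,54): print(z,'fob far',y(199.4,z),'near',y(259.7,z))
for col in(281,303,305): print(col,[(r,int(g[r,col])) for r in list(range(150,165))+list(range(188,202))+list(range(244,280))])
s=im[170:270,:,:]; print('right',[tuple(int(v) for v in im[230,k]) for k in range(296,308)]); print('left',[tuple(int(v) for v in im[230,k]) for k in range(254,264)])
E
```

```text
nest near [-41.1   0.4] recess far chamfer [26.9  0.4] side chamfer end [-20.1  17.4]
38 fob far [21.4  0.4] near [-27.6   0.4]
44 fob far [23.   0.3] near [-24.6   0.3]
46 fob far [23.6  0.3] near [-23.6   0.3]
50 fob far [24.7  0.3] near [-21.6   0.3]
54 fob far [25.8  0.3] near [-19.7   0.3]
281 [(150, 439), (151, 438), (152, 438), (153, 440), (154, 435), (155, 441), (156, 442), (157, 442), (158, 440), (159, 437), (160, 433), (161, 435), (162, 454), (163, 469), (164, 502), (188, 679), (189, 678), (190, 673), (191, 636), (192, 621), (193, 463), (194, 287), (195, 396), (196, 461), (197, 480), (198, 463), (199, 273), (200, 298), (201, 369), (244, 158), (245, 153), (246, 152), (247, 151), (248, 155), (249, 150), (250, 149), (251, 154), (252, 153), (253, 180), (254, 285), (255, 388), (256, 390), (257, 395), (258, 383), (259, 456), (260, 600), (261, 643), (262, 646), (263, 643), (264, 652), (265, 676), (266, 679), (267, 678), (268, 678), (269, 677), (270, 678), (271, 678), (272, 677), (273, 645), (274, 449), (275, 209), (276, 203), (277, 171), (278, 183), (279, 179)]
303 [(150, 474), (1
[... 1229 characters left out ...]
53, 544), (254, 565), (255, 602), (256, 604), (257, 605), (258, 637), (259, 722), (260, 722), (261, 721), (262, 723), (263, 720), (264, 722), (265, 720), (266, 721), (267, 720), (268, 719), (269, 721), (270, 720), (271, 720), (272, 719), (273, 689), (274, 487), (275, 238), (276, 219), (277, 164), (278, 177), (279, 172)]
right [(52, 132, 217), (51, 131, 216), (49, 131, 216), (50, 130, 215), (40, 114, 195), (112, 123, 158), (136, 130, 125), (128, 120, 111), (164, 156, 144), (182, 173, 161), (184, 175, 163), (203, 193, 181)]
left [(237, 227, 215), (237, 227, 215), (237, 227, 215), (237, 227, 215), (218, 209, 197), (184, 175, 164), (134, 146, 193), (43, 128, 215), (48, 130, 217), (49, 133, 218)]
```

```bash
python3 - <<'E'
from h import *
m,f,_=cam('wrist'); H=np.array(optics.camera_model('wrist')['hand_eye'])
C=(m,f,H) # tool-frame "world"
def rows(P): return proj(C,P)[:,1].round(1).tolist()
# w3: TCP z 74.6, fob top at tool z 54.6, bottom 70.6
for n,tz in(('w3',54.6),('w4',9.),('w6 top46',70.7),('w6 top50',66.7),('w6 top44',72.7)):
    print(n,'near-top,far-top,far-bottom',rows([[-22,0,tz],[22,0,tz],[22,0,tz+16]]),'cols',proj(C,[[0,-15,tz],[0,15,tz]])[:,0].round(1))
for n in('w2','w3','w4','w6'):
    im=cv2.imread(f'pics/{n}.png'); print(n)
    for r in {'w2':range(172,232),'w3':range(200,275),'w4':range(222,314),'w6':range(195,264)}[n]: print(r,*im[r,{'w2':272,'w3':276,'w4':264,'w6':267}[n]][::-1],end=' | ')
    print()
E
```

```text
w3 near-top,far-top,far-bottom [267.7, 207.9, 201.4] cols [258.7 302.7]
w4 near-top,far-top,far-bottom [305.7, 233.4, 223.1] cols [253.4 308.4]
w6 top46 near-top,far-top,far-bottom [257.6, 201.3, 195.6] cols [260.2 301.1]
w6 top50 near-top,far-top,far-bottom [259.9, 202.9, 197.0] cols [259.8 301.5]
w6 top44 near-top,far-top,far-bottom [256.4, 200.6, 194.9] cols [260.3 301. ]
w2
172 187 185 179 | 173 186 184 178 | 174 186 184 178 | 175 187 184 179 | 176 187 184 180 | 177 178 176 173 | 178 52 74 119 | 179 56 111 183 | 180 50 137 223 | 181 67 170 255 | 182 66 169 255 | 183 74 170 255 | 184 71 168 255 | 185 72 161 249 | 186 69 67 68 | 187 71 71 73 | 188 76 73 74 | 189 72 68 71 | 190 73 69 72 | 191 70 68 70 | 192 73 70 72 | 193 75 73 74 | 194 76 77 83 | 195 73 112 174 | 196 71 172 255 | 197 68 171 255 | 198 68 171 255 | 199 71 163 249 | 200 75 72 75 | 201 76 72 76 | 202 74 71 73 | 203 75 73 76 | 204 75 71 73 | 205 76 74 75 | 206 75 77 83 | 207 78 89 114 | 208 74 97 142 | 209 73 145 223 | 210 71 172 255 | 211 75 173 255 | 212 72 168 254 | 213 75 136 208 | 214 73 122 188 | 215 76 122 188 | 
[... 3489 characters left out ...]
223 52 133 217 | 224 52 133 217 | 225 52 134 217 | 226 53 134 218 | 227 54 133 218 | 228 49 131 217 | 229 54 133 218 | 230 48 131 217 | 231 50 133 217 | 232 54 133 218 | 233 54 134 218 | 234 47 130 217 | 235 50 133 216 | 236 51 134 217 | 237 52 133 218 | 238 51 133 217 | 239 50 134 217 | 240 49 132 216 | 241 52 134 216 | 242 50 134 216 | 243 51 133 216 | 244 50 132 217 | 245 50 130 217 | 246 50 131 217 | 247 49 131 217 | 248 49 130 217 | 249 51 131 218 | 250 50 131 217 | 251 50 131 217 | 252 50 130 216 | 253 47 131 216 | 254 48 131 216 | 255 48 131 216 | 256 44 129 216 | 257 52 132 217 | 258 46 128 214 | 259 84 131 201 | 260 175 179 190 | 261 226 216 204 | 262 225 216 204 | 263 226 216 204 |
```

The fit shows the fob seated at its far end but with the near end (-x) riding on the chamfer, tilted about 0.18 rad. It needs to move about 2.5 mm towards +x, so I'll regrip, shift and release.

```bash
python3 -m jog '[[0,0,0.5,0,0,0,0.6],[0,0,0.6,0,0,0,0.6],[0,0,0.32,0,0,0,0.6],[0,0,0,0,0,0,0.6],[0,0,0,0,0,0,0],[0,0,0,0,0,0,0],[0,0,0,0,0,0,0],[0,0,0,0,0,0,0],[0,0,0,0,0,0,0]]'
python3 -m jog '[[0.02,0,0,0,0.4,0,0],[0.02,0,0,0,0.4,0,0],[0.025,0,0,0,0,0,0],[0,0,0,0,0,0,0]]'
```

```text
t: 14.1
ee_pos: [615.5, -192.5, 61.5]
orientation: [3.14, 0.082, 0.001]
ft_force: [-0.6, -0.6, 1.4]
width: 29.7
grasp_force: 30.0
t: 14.5
ee_pos: [617.8, -192.4, 61.3]
orientation: [-3.136, -0.081, -0.13]
ft_force: [-0.2, -0.4, -0.1]
width: 29.8
grasp_force: 30.0
```

```bash
python3 -m jog '[[0,0,0,0,0,0,0.6],[0,0,0,0,0,0,0.6],[0,0,0,0,0,0,0.6],[0,0,-0.4,0,0,0,0.6],[0,0,-0.5,0,-0.8,0,0.6],[0,0,-0.5,0,0,0,1],[0,0,0,0,0,0,1],[0,0,0,0,0,0,1]]'
cat > fobx.py <<'E'
from h import *
H=np.array(optics.camera_model('wrist')['hand_eye']); m,f,_=cam('wrist')
T=pose(); im=snap('wrist'); c=(m,f,T@H); print(T[:3,3].round(1),T[:3,2].round(3))
print('col',[(r,*map(int,im[r,267])) for r in list(range(186,214))])
print('near',[(r,*map(int,im[r,267])) for r in list(range(252,282))])
nx=617.0+0; ns=np.array([[np.cos(.053),-np.sin(.053)],[np.sin(.053),np.cos(.053)]])
def pr(x,y,z): return proj(c,[[*(np.array([616.7,-192.9])+ns@[x,y]),z]])[0].round(1)
for t in(46,44,38): print('level top',t,'near',pr(-22,8,t),'far',pr(22,8,t),'farbot',pr(22,8,t-16))
print('nest near edge',pr(-42.5,8,38),'chamfer far',pr(25.5,8,38),'cols',pr(0,15,46),pr(0,-15,46))
E
python3 fobx.py
```

```text
t: 15.3
ee_pos: [614.9, -192.5, 117.8]
orientation: [3.14, 0.082, 0.002]
ft_force: [-0.9, 0.3, 0.7]
width: 73.4
grasp_force: 0.0
[ 614.9 -192.5  117.8] [ 0.001 -0.    -1.   ]
col [(186, 243, 244, 232), (187, 243, 244, 232), (188, 243, 244, 232), (189, 243, 243, 231), (190, 242, 241, 229), (191, 229, 219, 207), (192, 184, 176, 165), (193, 148, 140, 131), (194, 31, 50, 83), (195, 25, 75, 140), (196, 25, 79, 148), (197, 33, 102, 182), (198, 39, 120, 204), (199, 45, 125, 212), (200, 44, 125, 212), (201, 45, 125, 212), (202, 38, 124, 212), (203, 45, 125, 213), (204, 43, 125, 212), (205, 43, 125, 212), (206, 44, 125, 213), (207, 42, 125, 212), (208, 42, 124, 212), (209, 43, 124, 212), (210, 44, 126, 212), (211, 42, 125, 212), (212, 39, 125, 211), (213, 47, 125, 213)]
near [(252, 131, 144, 187), (253, 225, 216, 204), (254, 234, 225, 212), (255, 234, 228, 216), (256, 239, 233, 221), (257, 236, 227, 215), (258, 235, 226, 214), (259, 236, 226, 214), (260, 236, 226, 215), (261, 236, 226, 214), (262, 236, 227, 215), (263, 237, 227, 214), (264, 236, 226, 214), (265, 236, 226, 214), (266, 236, 226, 214), (267, 236, 226, 214), (268, 236, 226, 214), (269, 236, 226, 215), (270, 236, 226, 214), (271, 236, 226, 214), (272, 236, 226, 215), (273, 231, 221, 208), (274, 200, 183, 165), (275, 116, 68, 21), (276, 112, 65, 18), (277, 106, 56, 14), (278, 107, 58, 17), (279, 107, 62, 14), (280, 106, 58, 13), (281, 105, 58, 13)]
level top 46 near [270.7 255. ] far [270.  198.7] farbot [270.7 193.2]
level top 44 near [270.8 253.8] far [270.1 198. ] farbot [270.7 192.5]
level top 38 near [271.  250.5] far [270.4 195.8] farbot [270.9 190.7]
nest near edge [271.3 274. ] chamfer far [270.3 191.2] cols [260.8 227.7] [301.7 227.6]
```

The fob now lies level and in the recess: near edge row 252 and far edge row 197, as predicted for a level fob. Close the fingers and press.

```bash
python3 -m jog '[[0.045,0.01,0,0,0,0,0],[0,0,0.3,0,0,0,0],[0,0,0.4,0,0,0,0],[0,0,0.3,0,0,0,0],[0,0,0.1,0,0,0,0],[0,0,0,0,0,0,0],[0,0,0,0,0,0,0],[0,0,0.05,0,0,0,0],[0,0,0.05,0,0,0,0],[0,0,0,0,0,0,0]]'
python3 -m jog '[[0,0,0.05,0,0,0,0],[0,0,0.05,0,0,0,0],[0,0,0,0,0,0,0]]'
```

```text
t: 16.35
ee_pos: [616.6, -192.8, 69.1]
orientation: [3.14, 0.082, 0.0]
ft_force: [-0.7, 0.4, -0.2]
width: 4.4
grasp_force: 0.0
t: 16.65
ee_pos: [616.4, -192.7, 64.7]
orientation: [-3.14, -0.081, 0.001]
ft_force: [-0.3, 0.2, 0.1]
width: 1.1
grasp_force: 0.0
```

```bash
python3 -m jog '[[0,0,0.04,0,0,0,0],[0,0,0.04,0,0,0,0],[0,0,0,0,0,0,0]]'
python3 -m jog '[[0,0,0.04,0,0,0,0],[0,0,0.03,0,0,0,0],[0,0,0,0,0,0,0]]'
python3 -m jog '[[0,0,0.025,0,0,0,0],[0,0,0,0,0,0,0]]'
```

```text
t: 16.95
ee_pos: [616.7, -192.8, 61.8]
orientation: [3.14, 0.082, 0.0]
ft_force: [-0.2, -0.0, 0.7]
width: 0.8
grasp_force: 0.4
t: 17.25
ee_pos: [616.7, -192.8, 58.9]
orientation: [3.14, 0.082, 0.0]
ft_force: [-0.0, -0.5, 1.9]
width: 0.2
grasp_force: 0.9
t: 17.45
ee_pos: [616.7, -192.8, 57.9]
orientation: [3.14, 0.082, 0.0]
ft_force: [0.0, 1.4, 2.9]
width: 0.8
grasp_force: 1.1
```

```bash
python3 -m jog '[[0,0,0.02,0,0,0,0],[0,0,0,0,0,0,0]]'
python3 -m jog '[[0,0,0.02,0,0,0,0],[0,0,0,0,0,0,0]]'
python3 -m jog '[[0,0,0.015,0,0,0,0],[0,0,0,0,0,0,0],[0,0,0,0,0,0,0]]'
```

```text
t: 17.65
ee_pos: [616.7, -192.8, 57.1]
orientation: [3.14, 0.082, 0.0]
ft_force: [-0.6, 0.1, 3.5]
width: 0.5
grasp_force: 1.2
t: 17.85
ee_pos: [616.8, -192.8, 57.0]
orientation: [3.14, 0.082, 0.0]
ft_force: [-1.0, -0.1, 9.3]
width: 0.5
grasp_force: 4.2
t: 18.15
ee_pos: [616.8, -192.8, 56.9]
orientation: [3.14, 0.082, 0.001]
ft_force: [-3.0, 0.5, 12.2]
width: 0.3
grasp_force: 6.3
```

The hard stop came at TCP 57 (fingertips at 38 mm) with 12 N. Raise and verify.

```bash
python3 -m jog '[[0,0,0,0,0,0,0],[0,0,-0.5,0,0,0,0],[0,0,-0.7,0,0,0,1],[0,0,-0.33,0,0,0,1],[0,0,0,0,0,0,1],[0,0,0,0,0,0,1],[0,0,0,0,0,0,1],[0,0,0,0,0,0,1]]'
python3 fobx.py; python3 - <<'E'
from h import *
im=snap('wrist','w7.png'); cv2.imwrite('pics/w7c.png',cv2.resize(im[130:420,150:430,::-1],None,fx=2,fy=2,interpolation=cv2.INTER_CUBIC))
E
```

```text
t: 18.95
ee_pos: [615.9, -192.5, 115.7]
orientation: [-3.14, -0.082, 0.003]
ft_force: [-0.0, 0.3, -0.2]
width: 45.2
grasp_force: 0.0
[ 615.9 -192.5  115.7] [-0.002  0.001 -1.   ]
col [(186, 236, 227, 214), (187, 236, 226, 214), (188, 235, 226, 214), (189, 236, 226, 214), (190, 235, 225, 213), (191, 236, 226, 214), (192, 235, 226, 215), (193, 227, 223, 211), (194, 207, 199, 190), (195, 128, 139, 160), (196, 28, 82, 153), (197, 36, 115, 199), (198, 41, 122, 207), (199, 44, 125, 211), (200, 44, 125, 212), (201, 42, 124, 211), (202, 48, 127, 212), (203, 39, 123, 210), (204, 42, 125, 211), (205, 44, 125, 212), (206, 43, 124, 211), (207, 41, 125, 211), (208, 41, 124, 211), (209, 45, 125, 211), (210, 47, 127, 212), (211, 41, 124, 211), (212, 42, 124, 211), (213, 41, 125, 211)]
near [(252, 169, 160, 150), (253, 196, 188, 176), (254, 239, 230, 218), (255, 235, 226, 214), (256, 234, 226, 213), (257, 237, 231, 219), (258, 238, 232, 221), (259, 235, 226, 214), (260, 235, 226, 214), (261, 235, 225, 213), (262, 236, 226, 214), (263, 236, 226, 214), (264, 236, 226, 214), (265, 235, 225, 214), (266, 235, 225, 214), (267, 236, 226, 215), (268, 235, 225, 213), (269, 235, 225, 213), (270, 235, 225, 213), (271, 235, 225, 213), (272, 235, 226, 214), (273, 235, 225, 213), (274, 236, 226, 214), (275, 231, 220, 207), (276, 199, 181, 164), (277, 116, 70, 25), (278, 112, 63, 20), (279, 106, 58, 15), (280, 106, 57, 11), (281, 107, 58, 14)]
level top 46 near [270.6 257.1] far [269.9 200.5] farbot [270.6 194.8]
level top 44 near [270.7 255.9] far [270.  199.8] farbot [270.7 194.1]
level top 38 near [270.9 252.5] far [270.3 197.6] farbot [270.9 192.2]
nest near edge [271.2 276. ] chamfer far [270.2 192.9] cols [260.7 229.7] [301.9 229.6]
```

View pics/w7c.png

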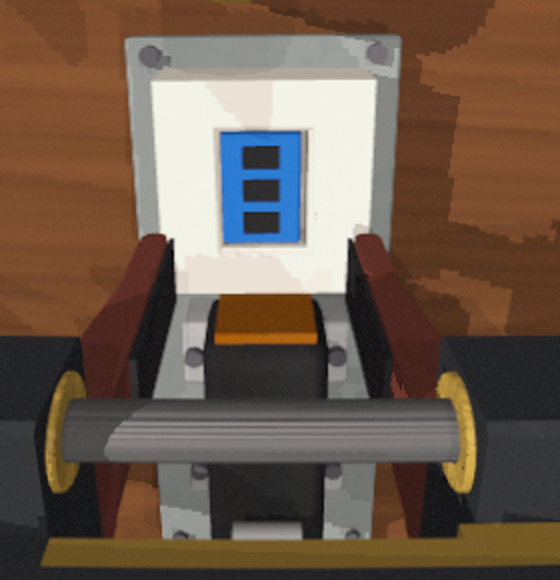

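The fob is flush and level in the nest (px 260,187 in the crop), and the reader sits behind it. Now I'll plan the handle approach.

```bash
cat >> h.py <<'E'
psi=.053; NC=np.array([616.7,-192.9])
cs,sn=np.cos(psi),np.sin(psi)
HO=np.array([NC[0]-145*cs,NC[1]-145*sn,70.]); a=.42
hz=np.array([-np.sin(a)*cs,-np.sin(a)*sn,np.cos(a)]); hx=np.array([np.cos(a)*cs,np.cos(a)*sn,np.sin(a)]); hy=np.cross(hz,hx)
RG=np.c_[hy,hx,-hz]
def hp(x,y,z): return HO+x*hx+y*hy+z*hz
E
python3 - <<'E'
from h import *
sc=lambda p:np.array(p)*[350/720,290/597]+[170,80]
A=cam('scene'); B=cam('side')
print('driver tops',onz(A,sc([[168,78],[178,74],[187,69]]),148).round(0)[:,:2].tolist(), onz(B,np.array([[617,50],[632,54],[648,57]])*[350/750,280/600]+[90,120],148).round(0)[:,:2].tolist())
print(HO,hp(0,0,90),np.linalg.det(RG))
# check handle in scene image w1
m,f,_=cam('wrist'); c=(m,f,np.load('w1T.npy'))
print('w1 handle end corners',proj(c,[hp(-14,14,90),hp(-14,-14,90),hp(14,14,90)]).round(0).tolist(),'trigger top',proj(c,[hp(25+17,0,68)]).round(0).tolist(),'hinge',proj(c,[hp(25,0,0)]).round(0).tolist())
print('scene handle end', ((proj(A,[hp(0,0,90)])-[170,80])/[350/720,290/597]).round(0).tolist(),'side',((proj(B,[hp(0,0,90)])-[90,120])/[350/750,280/600]).round(0).tolist())
p=hp(9,0,125); print('pre',p,'grip',hp(5.5,0,58)); plan([p[0]+20,p[1],260],RG)
E
```

```text
driver tops [[513.0, -303.0], [496.0, -303.0], [479.0, -306.0]] [[519.0, -300.0], [500.0, -299.0], [481.0, -301.0]]
[ 471.90360483 -200.58140264   70.        ] [ 435.25669495 -202.52550954  152.17800463] 0.9999999999999999
w1 handle end corners [[200.0, 373.0], [227.0, 381.0], [204.0, 362.0]] trigger top [[232.0, 331.0]] hinge [[244.0, 281.0]]
scene handle end [[254.0, 88.0]] side [[659.0, 96.0]]
pre [ 429.21138015 -202.84621157  187.80596162] grip [ 453.30164479 -201.5682307   125.20184103]
shift units total [-4.187, 0.036, -3.594] min rows 4.19 4.41
then turn units total [-3.159, 3.154, -14.769]
```

```bash
python3 -m jog '[[0,0,-0.9,0,0,0,1],[0,0,-0.9,0,0,0,1],[0,0,-0.9,0,0,0,1],[0,0,-0.9,0,0,0,1],[-0.84,0.01,0,0,0,0,1],[-0.84,0.01,0,0,0,0,1],[-0.84,0.01,0,0,0,0,1],[-0.84,0.01,0,0,0,0,1],[-0.84,0,0,0,0,0,1]]'
python3 -m jog '[[0,0,0,-0.197,0.197,-0.923,1],[0,0,0,-0.197,0.197,-0.923,1],[0,0,0,-0.197,0.197,-0.923,1],[0,0,0,-0.197,0.197,-0.923,1],[0,0,0,-0.197,0.197,-0.923,1],[0,0,0,-0.197,0.197,-0.923,1],[0,0,0,-0.197,0.197,-0.923,1],[0,0,0,-0.197,0.197,-0.923,1],[0,0,0,-0.197,0.197,-0.923,1],[0,0,0,-0.197,0.197,-0.923,1],[0,0,0,-0.197,0.197,-0.923,1],[0,0,0,-0.197,0.197,-0.923,1],[0,0,0,-0.197,0.197,-0.923,1],[0,0,0,-0.197,0.197,-0.923,1],[0,0,0,-0.197,0.197,-0.923,1],[0,0,0,-0.197,0.197,-0.923,1],[0,0,0,0,0,0,1],[0,0,0,0,0,0,1]]'
python3 - <<'E'
from h import *
print(ctrl.get_obs()['qpos'].round(2)); plan(hp(9,0,125),RG)
o=ctrl.get_obs(); im=snap('wrist','w8.png'); c=cam('wrist',o)
for t in('handle','trigger','nest_mouth'):
    for r in optics.masks_of(t,'wrist')[:2]: print(t,round(r['conf'],2),np.round(r['extent']))
print('pred handle end',proj(c,[hp(s*14,t*14,90) for s in(-1,1) for t in(-1,1)]).round(0).tolist(),'trigtop',proj(c,[hp(42,-11,68),hp(42,11,68)]).round(0).tolist())
E
```

```text
t: 19.95
ee_pos: [447.5, -203.0, 260.6]
orientation: [-3.14, -0.082, 0.001]
ft_force: [-0.3, -0.5, -0.4]
width: 87.8
grasp_force: 0.0
t: 21.75
ee_pos: [448.7, -203.3, 260.8]
orientation: [1.944, 2.043, 0.436]
ft_force: [0.7, 0.8, 0.0]
width: 88.2
grasp_force: 0.0
[-0.6   0.08  2.12  0.42  0.64 -0.95]
shift units total [0.034, -1.189, 1.467] min rows 1.47 1.51
then turn units total [-0.001, 0.007, -0.033]
handle 0.92 [230. 209.  71.  60.]
handle 0.15 [328. 175.  34.  22.]
trigger 0.58 [254. 185. 202. 111.]
nest_mouth 0.71 [253. 188. 202. 114.]
pred handle end [[195.0, 236.0], [192.0, 203.0], [229.0, 236.0], [227.0, 203.0]] trigtop [[265.0, 223.0], [264.0, 199.0]]
```

```bash
python3 - <<'E'
from h import *
im=cv2.imread('pics/w8.png'); c=cam('wrist'); hsv=cv2.cvtColor(im,cv2.COLOR_BGR2HSV)
for n,lo,hi in(('yellow',22,35),('orange',8,18)):
    m=((hsv[...,0]>=lo)&(hsv[...,0]<=hi)&(hsv[...,1]>170)&(hsv[...,2]>120)).astype(np.uint8); k,l,s,ce=cv2.connectedComponentsWithStats(m)
    for i in range(1,k):
        if s[i,4]>40: print(n,s[i],ce[i].round(1))
print('end centre',proj(c,[hp(0,0,90)]).round(1))
ang=.24; P=lambda u,y,x=4:hp(21+x*np.cos(ang)+u*np.sin(ang),y,u*np.cos(ang)-x*np.sin(ang))
print('trigger front corners',proj(c,[P(70,-11),P(70,11),P(70,-11,-4),P(70,11,-4),P(0,-11),P(0,11)]).round(0).tolist())
E
```

```text
yellow [249 164  42   6  91] [270.1 166.5]
yellow [256 201   8  23 141] [259.4 212. ]
yellow [ 192  202   41   38 1443] [212.  220.5]
orange [246 186  11  39 216] [250.8 203.2]
end centre [[210.4 220.1]]
trigger front corners [[264.0, 223.0], [263.0, 199.0], [255.0, 224.0], [254.0, 200.0], [252.0, 202.0], [251.0, 182.0]]
```

Predictions match the picture within 2 px: handle end at (212,220) and trigger top at (259,212). Move in along the handle.

```bash
python3 -m jog '[[0.01,-0.4,0.49,0,0,0,1],[0.01,-0.4,0.49,0,0,0,1],[0.01,-0.39,0.49,0,0,0,1],[0,0,0,0,0,0,1],[0,0,0,0,0,0,1]]'
python3 - <<'E'
from h import *
plan(hp(6,0,58),RG)
E
```

```text
t: 22.45
ee_pos: [429.8, -203.0, 188.1]
orientation: [1.941, 2.046, 0.437]
ft_force: [0.9, -0.0, 1.0]
width: 87.6
grasp_force: 0.0
shift units total [0.003, -0.09, 1.675] min rows 1.68 1.34
then turn units total [0.002, -0.002, -0.007]
```

```bash
python3 -m jog '[[0,0,0.3,0,0,0,1],[0,0,0.4,0,0,0,1],[0,0,0.4,0,0,0,1],[0,0,0.4,0,0,0,1],[0,-0.09,0.17,0,0,0,1],[0,0,0,0,0,0,1],[0,0,0,0,0,0,1]]'
python3 - <<'E'
from h import *
plan(hp(6,0,58),RG)
E
```

```text
t: 23.15
ee_pos: [454.5, -202.1, 126.6]
orientation: [1.939, 2.045, 0.437]
ft_force: [0.7, -0.5, 0.5]
width: 88.0
grasp_force: 0.0
shift units total [0.014, -0.027, 0.02] min rows 0.03 0.03
then turn units total [0.024, 0.009, 0.005]
```

No contact forces. Squeeze.

```bash
python3 -m jog '[[0,-0.02,0.02,0,0,0,0.7],[0,0,0,0,0,0,0.7],[0,0,0,0,0,0,0.55],[0,0,0,0,0,0,0.4],[0,0,0,0,0,0,0.2],[0,0,0,0,0,0,0],[0,0,0,0,0,0,0],[0,0,0,0,0,0,0],[0,0,0,0,0,0,0],[0,0,0,0,0,0,0]]'
```

```text
t: 24.15
ee_pos: [454.1, -202.3, 125.1]
orientation: [1.938, 2.045, 0.437]
ft_force: [4.1, 0.9, 6.5]
width: 38.2
grasp_force: 30.0
```

Width is 38 mm, which is the fully squeezed span, at 30 N. Hold, then release.

```bash
python3 -m jog '[[0,0,0,0,0,0,0],[0,0,0,0,0,0,0],[0,0,0,0,0,0,0],[0,0,0,0,0,0,0],[0,0,0,0,0,0,0],[0,0,0,0,0,0,0],[0,0,0,0,0,0,0],[0,0,0,0,0,0,0]]'
python3 -m jog '[[0,0,0,0,0,0,0.5],[0,0,0,0,0,0,1],[0,0,0,0,0,0,1],[0,0,0,0,0,0,1],[0,0,0,0,0,0,1],[0,0,0,0,0,0,1],[0,0.07,0,0,0,0,1],[0,0,-0.3,0,0,0,1],[0,0,-0.5,0,0,0,1],[0,0,-0.5,0,0,0,1],[0,0,-0.5,0,0,0,1],[0,0,-0.8,0,0,0,1],[0,0,-0.4,0,0,0,1],[0,0,0,0,0,0,1],[0,0,0,0,0,0,1]]'
python3 - <<'E'
from h import *
im=snap('wrist'); c=cam('wrist'); hsv=cv2.cvtColor(im,cv2.COLOR_RGB2HSV)
for n,lo,hi in(('yellow',22,35),('orange',8,18),('blue',100,125)):
    m=((hsv[...,0]>=lo)&(hsv[...,0]<=hi)&(hsv[...,1]>150)&(hsv[...,2]>90)).astype(np.uint8); k,l,s,ce=cv2.connectedComponentsWithStats(m)
    for i in range(1,k):
        if s[i,4]>80: print(n,s[i],ce[i].round(1), fitrect(c,l==i,38) if n=='blue' else '')
for ang in(.24,0):
    P=lambda u,y,x=4:hp(21+x*np.cos(ang)+u*np.sin(ang),y,u*np.cos(ang)-x*np.sin(ang))
    print(ang,'trigger top corners',proj(c,[P(70,-11),P(70,11),P(70,-11,-4),P(70,11,-4)]).round(0).tolist())
b=snap('side');B=cam('side');a=snap('scene');A=cam('scene')
for n,cc in(('scene',A),('side',B)):
    for t in('tin','spray_bottle'):
        for r in optics.masks_of(t,n)[:2]: print(n,t,round(r['conf'],2),np.round(r['extent']))
E
```

```text
t: 24.95
ee_pos: [454.1, -202.3, 125.1]
orientation: [1.938, 2.045, 0.437]
ft_force: [4.7, 1.3, 7.2]
width: 37.9
grasp_force: 30.0
t: 26.45
ee_pos: [406.5, -204.1, 234.8]
orientation: [1.94, 2.045, 0.436]
ft_force: [-0.0, 0.5, -0.3]
width: 87.5
grasp_force: 0.0
yellow [ 390  146   47   42 1118] [409.5 163.5] 
yellow [292 167  42   5 100] [311.9 168.8] 
yellow [314 205   6  23 137] [316.5 215.9] 
yellow [ 252  206   40   39 1488] [271.8 224.9] 
yellow [102 316  17  22  88] [109.  325.5] 
yellow [346 364  16  31 304] [352.7 377.1] 
yellow [ 257  390  257   23 2972] [394.1 404. ] 
orange [   0    0  142  246 8729] [62.8 78.6] 
orange [112   0  14  49 239] [118.9  26.8] 
orange [122   0  20  34 299] [132.   14.1] 
orange [144   0  24  87 863] [154.2  36.4] 
orange [ 189    0   33  141 1344] [204.4  72.3] 
orange [200   0  11  36 123] [205.2  14.8] 
orange [229   0  37  85 843] [250.5  41. ] 
orange [273   0  15  17 119] [279.4   6.1] 
orange [286   0  22  65 510] [294.1  26.5] 
orange [ 293    0   89   95 3543] [341.3  36.6] 
orange [385   0  27  56 475] [397.3  24.1] 
orange [405   0  1
[... 2380 characters left out ...]
[239 389  15  24 132] [243.9 404. ] 
blue [351 166  28  24 374] [364.6 177. ] (array([ 614.4, -191.3]), array([44.2, 29.2]), np.float64(0.06))
blue [304 274  44  42 672] [326.2 294.8] (array([ 574.6, -358.7]), array([106.,  21.]), np.float64(-0.828))
blue [362 372  37  26 664] [377.2 386.6] (array([ 712.9, -581.5]), array([135. ,  48.4]), np.float64(-0.51))
0.24 trigger top corners [[321.0, 228.0], [322.0, 203.0], [312.0, 228.0], [313.0, 204.0]]
0 trigger top corners [[302.0, 229.0], [303.0, 204.0], [293.0, 229.0], [293.0, 204.0]]
scene tin 0.87 [218. 198.  21.  32.]
scene spray_bottle 0.64 [306. 171.  21.  49.]
side tin 0.66 [289. 183.  17.  29.]
side spray_bottle 0.63 [360. 209.  28.  60.]
```

The trigger is back at rest (its top shows at columns 314–320, where rest was predicted). The fob is still flush and square, and the bottle and tin haven't moved. Handing in.

```bash
python3 -c "
from workcell import ctrl; print(ctrl.close_job())"
```

```text
the job is handed in; nothing more can be done
None
```

The job is handed in, with no verdict shown: the blue fob is pressed flush in the nest, the trigger was squeezed fully for over half a second and sprang back, and the last pictures show the bottle and tin unmoved (red and yellow fobs not re-measured).

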